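# Turn round the row of colour pots

## Task

The decorator at this bench works from the other end, so move the four colour pots from their cups on the aluminium tray into the pockets of the wooden block, one pot to a pocket, in reverse order: the pot that is leftmost on the tray (seen from the robot) goes into the rightmost pocket, the second from the left into the second from the right, and so on. Leave every pot standing upright on the floor of its pocket, and do not tip any pot over on the way.

Things in the scene. Friction and masses are not known exactly. Their poses are not given: they have to be found in the camera images.
- pot_red: Loose red screw-cap pot with a white label band and a red cap: an upright round jar, 85 mm high, 0.12 kg (30% more or less). Body 38 mm in diameter, straight-sided up to 60 mm; cap 36 mm in diameter from 64 mm to the top. Origin at the centre of its underside, z up along its axis. Grip it from above by the body, fingers in front and behind: pots in the row are only 22 to 34 mm apart.
- pot_yellow: Loose yellow screw-cap pot with a white label band and a yellow cap: an upright round jar, 85 mm high, 0.12 kg (30% more or less). Body 38 mm in diameter, straight-sided up to 60 mm; cap 36 mm in diameter from 64 mm to the top. Origin at the centre of its underside, z up along its axis. Grip it from above by the body, fingers in front and behind: pots in the row are only 22 to 34 mm apart.
- pot_green: Loose green screw-cap pot with a white label band and a green cap: an upright round jar, 85 mm high, 0.12 kg (30% more or less). Body 38 mm in diameter, straight-sided up to 60 mm; cap 36 mm in diameter from 64 mm to the top. Origin at the centre of its underside, z up along its axis. Grip it from above by the body, fingers in front and behind: pots in the row are only 22 to 34 mm apart.
- pot_blue: Loose blue screw-cap pot with a white label band and a blue cap: an upright round jar, 85 mm high, 0.12 kg (30% more or less). Body 38 mm in diameter, straight-sided up to 60 mm; cap 36 mm in diameter from 64 mm to the top. Origin at the centre of its underside, z up along its axis. Grip it from above by the body, fingers in front and behind: pots in the row are only 22 to 34 mm apart.
- cup_red: Fixed red shallow round cup on the store tray, in which the red pot stands at the start: 60 mm outside diameter, 14 mm high, opening about 54 mm, floor 3 mm thick. Origin at the centre of its underside. It stays on the tray and shows afterwards where the red pot stood in the row.
- cup_yellow: Fixed yellow shallow round cup on the store tray, in which the yellow pot stands at the start: 60 mm outside diameter, 14 mm high, opening about 54 mm, floor 3 mm thick. Origin at the centre of its underside. It stays on the tray and shows afterwards where the yellow pot stood in the row.
- cup_green: Fixed green shallow round cup on the store tray, in which the green pot stands at the start: 60 mm outside diameter, 14 mm high, opening about 54 mm, floor 3 mm thick. Origin at the centre of its underside. It stays on the tray and shows afterwards where the green pot stood in the row.
- cup_blue: Fixed blue shallow round cup on the store tray, in which the blue pot stands at the start: 60 mm outside diameter, 14 mm high, opening about 54 mm, floor 3 mm thick. Origin at the centre of its underside. It stays on the tray and shows afterwards where the blue pot stood in the row.
- store_tray: Fixed low aluminium tray, 84 mm (x) by 284 mm (y) by 10 mm, on which the four cups stand in a row, 66 mm apart, at y = +99, +33, -33 and -99 mm in its frame (x = 0) and 6 mm above the table. Origin at the centre of its underside; +x away from the robot, +y to the robot's left, turned by up to 0.3 rad. It lies on the left or on the right half of the work area.
- bench_block: Fixed wooden block, 84 mm (x) by 284 mm (y) by 22 mm high, with four empty round pockets in a row, 66 mm apart, at y = +99, +33, -33 and -99 mm in its frame (x = 0). Pockets are 54 mm in diameter and 14 mm deep, so a pot standing in one has its underside 8 mm above the table. Origin at the centre of its underside; +x away from the robot, +y to the robot's left, turned by up to 0.3 rad. It lies on the other half of the work area from the tray.

How it is judged:
At the end, for the whole second after the job is handed in: Each pot stands in the block's pocket that mirrors its place in the row on the tray (place n from the left becomes pocket n from the right): within 12 mm of the pocket's centre along and across the block, its underside within 4 mm of the pocket's floor, upright within 0.1 rad, at rest and released (((y of cup_red in the frame of store_tray between 0.084 and 0.114 m and y of pot_red in the frame of bench_block between -0.111 and -0.087 m) or (y of cup_red in the frame of store_tray between 0.018 and 0.048 m and y of pot_red in the frame of bench_block between -0.045 and -0.021 m) or (y of cup_red in the frame of store_tray between -0.048 and -0.018 m and y of pot_red in the frame of bench_block between 0.021 and 0.045 m) or (y of cup_red in the frame of store_tray between -0.114 and -0.084 m and y of pot_red in the frame of bench_block between 0.087 and 0.111 m)) and x of pot_red in the frame of bench_block between -0.012 and 0.012 m and z of pot_red in the frame of bench_block between 0.004 and 0.012 m and angle between each of pot_red, pot_yellow, pot_green, pot_blue's own z axis and vertical below 0.1 rad and linear speed of each of pot_red, pot_yellow, pot_green, pot_blue below 0.02 m/s and contact force between each of pot_red, pot_yellow, pot_green, pot_blue and the fingers below 0.1 N and ((y of cup_yellow in the frame of store_tray between 0.084 and 0.114 m and y of pot_yellow in the frame of bench_block between -0.111 and -0.087 m) or (y of cup_yellow in the frame of store_tray between 0.018 and 0.048 m and y of pot_yellow in the frame of bench_block between -0.045 and -0.021 m) or (y of cup_yellow in the frame of store_tray between -0.048 and -0.018 m and y of pot_yellow in the frame of bench_block between 0.021 and 0.045 m) or (y of cup_yellow in the frame of store_tray between -0.114 and -0.084 m and y of pot_yellow in the frame of bench_block between 0.087 and 0.111 m)) and x of pot_yellow in the frame of bench_block between -0.012 and 0.012 m and z of pot_yellow in the frame of bench_block between 0.004 and 0.012 m and ((y of cup_green in the frame of store_tray between 0.084 and 0.114 m and y of pot_green in the frame of bench_block between -0.111 and -0.087 m) or (y of cup_green in the frame of store_tray between 0.018 and 0.048 m and y of pot_green in the frame of bench_block between -0.045 and -0.021 m) or (y of cup_green in the frame of store_tray between -0.048 and -0.018 m and y of pot_green in the frame of bench_block between 0.021 and 0.045 m) or (y of cup_green in the frame of store_tray between -0.114 and -0.084 m and y of pot_green in the frame of bench_block between 0.087 and 0.111 m)) and x of pot_green in the frame of bench_block between -0.012 and 0.012 m and z of pot_green in the frame of bench_block between 0.004 and 0.012 m and ((y of cup_blue in the frame of store_tray between 0.084 and 0.114 m and y of pot_blue in the frame of bench_block between -0.111 and -0.087 m) or (y of cup_blue in the frame of store_tray between 0.018 and 0.048 m and y of pot_blue in the frame of bench_block between -0.045 and -0.021 m) or (y of cup_blue in the frame of store_tray between -0.048 and -0.018 m and y of pot_blue in the frame of bench_block between 0.021 and 0.045 m) or (y of cup_blue in the frame of store_tray between -0.114 and -0.084 m and y of pot_blue in the frame of bench_block between 0.087 and 0.111 m)) and x of pot_blue in the frame of bench_block between -0.012 and 0.012 m and z of pot_blue in the frame of bench_block between 0.004 and 0.012 m); the robot touches nothing.
It fails at once if a pot is tipped over (leans more than 0.7 rad) (angle between any of pot_red, pot_yellow, pot_green, pot_blue's own z axis and vertical above 0.7 rad).
It also fails if it takes over 104 s, if anything falls off the work surface, if the arm or the gripper's body presses on something with over 40 N, if the wrist force passes 120 N, or if a joint passes its speed limit or range.

## Robot

A 7-joint arm with a two-finger parallel gripper is mounted at the origin on a cart in front of the work surface, level with it; the furniture and walls round the work are solid. World frame = base frame: x ahead of the robot, y to its left, z up, the work surface at z = 0. Lengths are in m, angles in rad, forces in N, time in s.
With the tool pointing down it reaches from about 0.4 to 0.85 m from the base axis. Payload 10.4 kg.
Tool frame: the origin (TCP) lies midway between the tips of the shut fingers; the grasp point (between the pads) lies 19 mm behind it; y points along the fingers, x is the direction in which the jaws open and shut, and the axes are right-handed (so a half turn about y gives the same grasp; the last joint's range is limited). The gripper opens to 87 mm and grips with 3 to 60 N. Pads are 19 mm wide; open, the fingers measure 117 mm over their backs; the gripper's body (75 mm by 190 mm) begins 51 mm behind the grasp point.
Start: joints at [1.288, 0.332, -0.065, 1.46, 0.022, 1.35, -0.088], TCP at [0.161, -0.604, 0.223] pointing down, gripper open.
Joint ranges: [-2.6, 2.6], [-0.5, 2.12], [-1.47, 1.34], [0.16, 2.42], [-1.27, 4.41], [0.06, 2.06], [-2.6, 2.6]. Speed limits (rad/s): [2.22, 2.22, 2.79, 2.79, 3.14, 3.14, 3.14].

## Interface

Orientations are given as a unit quaternion [x, y, z, w].
In Python, from bench import * gives the robot as it stands.
- The arm moves only by the tool jog_arm, never from a script. Its argument "commands" is a list of rows, each an object with "translation": the shift along the world's x, y, z in mm, a list of three; "twist": the turn about the world's z in rad. A call has 1 to 20 rows; each row shifts and turns the commanded pose from where the row before left it; what a row does not reach is not made up. A row lasts 1/10 s, in which the tool goes at most 50 mm and 8.59 degrees, less where a joint would pass 70% of its speed; a pose out of reach is approached as far as the arm can. A call is refused whole if a number of a shift passes 50 or a number of a turn 0.15, either way. A call with a gripper value outside its range is refused whole. "grip" is the closure, from 0 (fully open) to 1 (shut), set as the call begins (left out, the last holds). The fingers move at their own pace and stop on an object; "grip_force" is the grip in N (left out, the last holds). Time passes only in rows, so rows that do not move let the fingers close. It gives the time, the measured TCP pose, the force and the opening at its end, in the units of the state.
- read_state(): the state, without advancing time (a new reading comes with each control period).
- camera(name): name is "scene" or "top" or "wrist"; returns a dict with "img" (420x560x3 uint8, red, green, blue), "fx", "fy", "cx", "cy" (pixels), "dist" ([k1, k2, p1, p2, k3] as OpenCV has them; the pictures are not rectified), "cam_to_world" (4x4, takes a point from camera to world coordinates). Camera axes: x right, y down, z forward; pixel columns grow to the right and rows downward; lengths in m; the calibration is good to about 2 mm. A picture is of the moment at which its call begins. There is no depth.
- close_job(): hands the job in, once; it reports no verdict.
The state is a dict: "time": time; "joint_positions": joint angles; "joint_vel": joint speeds; "joint_torque": joint torques, N m; "ee_pos": TCP position; "eef_rot": TCP orientation; "ft_force": force on the tool from outside, world axes, zero at the start; "torque": the same for the moment, N m; "width": finger opening in m.
Only numpy, scipy, OpenCV 4.12 (cv2) and the standard library are available. Lean on these libraries where they do the work, as an engineer would, in place of code of your own. Each camera call takes 0.05 s, during which the arm holds its last target.

## Working session

There is one attempt and no reset: what is moved stays moved. The work goes in short steps, Python scripts to look and compute and a tool call to move; the robot and the scene stay as the last step left them, time stands still between calls to the robot, and variables do not carry over. Pictures are saved under pics/ and viewed, and the job is handed in when it is done.

Besides the shell and the picture viewer there is one more tool, called after "Emit:" as name(argument=value, ...), one argument or row to a line, values as JSON. jog_arm: Moves the arm, as the interface text tells. Its arguments: {"type":"object","properties":{"commands":{"type":"array"},"grip":{"type":"number"},"grip_force":{"type":"number"}},"required":["commands"]}

```bash
mkdir -p pics; ls; python3 - <<'E'
from bench import *
import cv2
s=read_state()
for k in ("time","ee_pos","eef_rot","width","ft_force"):print(k,s[k])
for n in ("scene","top","wrist"):
    c=camera(n); cv2.imwrite(f"pics/{n}0.png",c["img"][:,:,::-1])
    print(n,c["fx"],c["fy"],c["cx"],c["cy"],c["dist"]);print(c["cam_to_world"])
E
```

```text
pics
time 0.0
ee_pos [ 0.16045409 -0.6036472   0.22174909]
eef_rot [-0.56025668  0.43143229 -0.43060907  0.56085154]
width 0.08691722057806388
ft_force [-0.19695899 -0.65868173  0.5815775 ]
scene 473.61417726187966 473.61417726187966 274.2026939101248 211.3214059288081 [-0.1556999  0.         0.         0.         0.       ]
[[-0.87295225 -0.20300636  0.44355697  0.05149034]
 [-0.4878015   0.3670455  -0.79203996  0.81038551]
 [-0.00201644 -0.90778082 -0.41944     0.48771248]
 [ 0.          0.          0.          1.        ]]
top 459.3649138053442 459.3649138053442 274.33706269117897 209.16640068425386 [-0.11797169  0.          0.          0.          0.        ]
[[ 0.0079375  -0.99769126  0.0674473   0.48174996]
 [-0.99988374 -0.00879694 -0.01245494 -0.00395416]
 [ 0.01301952 -0.06734059 -0.9976451   1.00302543]
 [ 0.          0.          0.          1.        ]]
wrist 308.7187906986361 308.7187906986361 286.34338296242043 208.56584036511 [-0.0405212  0.         0.         0.         0.       ]
[[ 2.58633727e-01 -9.21704295e-01 -2.89084395e-01  2.40642959e-01]
 [-9.65975108e-01 -2.47037032e-01 -7.65819579e-02 -5.83594130e-01]
 [-8.28631491e-04  2.99055007e-01 -9.54235514e-01  3.84274247e-01]
 [ 0.00000000e+00  0.00000000e+00  0.00000000e+00  1.00000000e+00]]
```

View pics/top0.png

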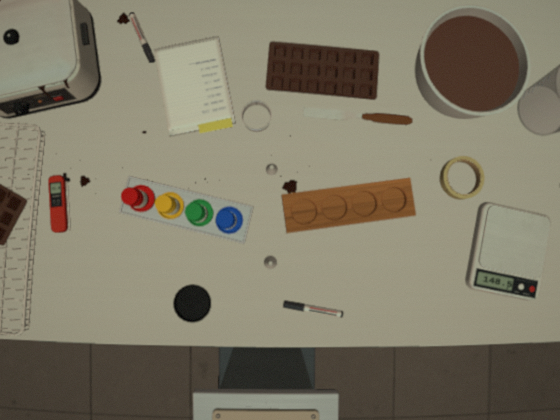

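View pics/scene0.png

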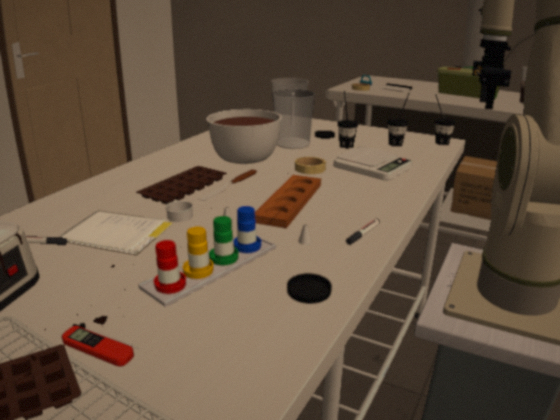

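The top view shows red, yellow, green and blue pots on the tray at about (135,196), (169,206), (200,213) and (230,220). The block is on the right, with pockets at about (302,210) to (395,200). Small steel cones stand near (271,170) and (270,262). Next I'll measure.

```bash
cat > h.py <<'E'
import numpy as np,cv2
def rays(c,uv):
    K=np.array([[c["fx"],0,c["cx"]],[0,c["fy"],c["cy"]],[0,0,1]])
    p=cv2.undistortPoints(np.float64(uv).reshape(-1,1,2),K,np.float64(c["dist"])).reshape(-1,2)
    T=np.array(c["cam_to_world"]); d=np.c_[p,np.ones(len(p))]@T[:3,:3].T
    return T[:3,3],d
def plane(c,uv,z):
    o,d=rays(c,uv); return o+d*((z-o[2])/d[:,2])[:,None]
def proj(c,P):
    T=np.linalg.inv(np.array(c["cam_to_world"]))
    K=np.array([[c["fx"],0,c["cx"]],[0,c["fy"],c["cy"]],[0,0,1]])
    return cv2.projectPoints(np.float64(P).reshape(-1,1,3),cv2.Rodrigues(T[:3,:3])[0],T[:3,3],K,np.float64(c["dist"]))[0].reshape(-1,2)
E
python3 - <<'E'
from bench import *
from h import *
c=camera("top");im=c["img"]
big=cv2.resize(im[160:260,110:430],None,fx=2.5,fy=2.5,interpolation=cv2.INTER_CUBIC)
cv2.imwrite("pics/crop.png",big[:,:,::-1])
hsv=cv2.cvtColor(im,cv2.COLOR_RGB2HSV)
m=cv2.inRange(hsv,(5,90,60),(22,255,200));m[:,:275]=0;m[:,425:]=0;m[:170]=0;m[240:]=0
m=cv2.morphologyEx(m,cv2.MORPH_CLOSE,np.ones((5,5)))
k=max(cv2.findContours(m,0,cv2.CHAIN_APPROX_NONE)[0],key=cv2.contourArea)
W=plane(c,k[:,0,:],0.022)
r=cv2.minAreaRect(np.float32(W[:,:2]*1000));print("block",r,cv2.boxPoints(r).round(1).tolist())
for n,rg in dict(red=[(0,150,60),(6,255,255)],yellow=[(18,150,80),(32,255,255)],green=[(55,120,40),(90,255,255)],blue=[(100,150,40),(125,255,255)]).items():
    m=cv2.inRange(hsv,*rg);m[:,:118]=0;m[:,260:]=0;m[:170]=0;m[250:]=0
    k=max(cv2.findContours(m,0,cv2.CHAIN_APPROX_NONE)[0],key=cv2.contourArea)
    print(n,cv2.contourArea(k),cv2.boundingRect(k))
E
```

```text
block ((560.5347290039062, -176.47958374023438), (85.60763549804688, 284.2750244140625), 8.016369819641113) [[498.29998779296875, -41.70000076293945], [538.0, -323.20001220703125], [622.7000122070312, -311.29998779296875], [583.0999755859375, -29.799999237060547]]
red 595.0 (121, 185, 34, 26)
yellow 525.0 (155, 192, 29, 27)
green 496.0 (186, 200, 27, 26)
blue 476.5 (216, 207, 26, 26)
```

View pics/crop.png

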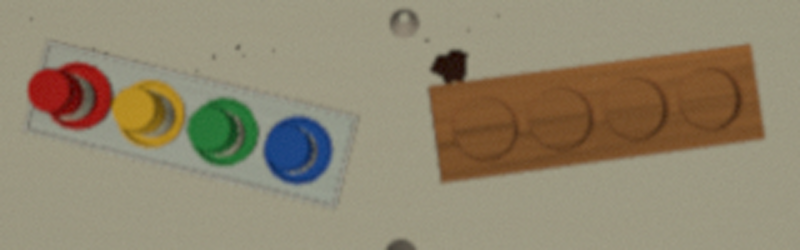

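```bash
python3 - <<'E'
from bench import *
from h import *
from scipy.spatial.transform import Rotation as R
s=read_state();Rm=R.from_quat(s["eef_rot"]).as_matrix();print(Rm.round(3),"jaw yaw",np.arctan2(Rm[1,0],Rm[0,0]))
c=camera("top");im=c["img"];x0,y0=110,165
f=6
big=cv2.resize(im[y0:255,x0:265],None,fx=f,fy=f,interpolation=cv2.INTER_CUBIC)
hsv=cv2.cvtColor(big,cv2.COLOR_RGB2HSV)
g=cv2.cvtColor(cv2.GaussianBlur(big,(0,0),3),cv2.COLOR_RGB2GRAY)
caps=[]
for n,rg in dict(red=[(0,150,60),(6,255,255)],yellow=[(18,150,80),(32,255,255)],green=[(55,120,40),(90,255,255)],blue=[(100,150,40),(125,255,255)]).items():
    m=cv2.inRange(hsv,*rg)
    k=max(cv2.findContours(m,0,cv2.CHAIN_APPROX_NONE)[0],key=cv2.contourArea)
    mm=np.zeros_like(g);cv2.drawContours(mm,[k],-1,255,-1)
    roi=np.where(cv2.dilate(mm,np.ones((25,25)))>0,g,g[5,5])
    for nm,(a,b),z in (("cap",(51,58),.094),("cup",(80,92),.020)):
        # red channel/sat max
        h=cv2.HoughCircles(cv2.bitwise_and(g,g,mask=cv2.dilate(mm,np.ones((15,15)))) if nm=="cap" else mm,cv2.HOUGH_GRADIENT,1.5,400,param1=60,param2=8,minRadius=a,maxRadius=b)
        if h is None: print(n,nm,None);continue
        u,v,r=h[0,0]; p=[(u+.5)/f-.5+x0,(v+.5)/f-.5+y0]
        print(n,nm,np.round(p,1),r/f,(plane(c,[p],z)[0]*1000).round(1))
        cv2.circle(big,(int(u),int(v)),int(r),(255,255,255) if nm=="cap" else (0,0,0),1)
cv2.imwrite("pics/tray.png",big[:540,:,::-1].copy() if big.shape[1]<=800 else cv2.resize(big,(744,432))[:,:,::-1])
E
```

```text
[[ 0.257 -0.     0.966]
 [-0.966  0.001  0.257]
 [-0.001 -1.    -0.   ]] jaw yaw -1.3110516935693206
red cap [128.7 195. ] 8.974999 [569.2 276.8  94. ]
red cup [140.5 198.2] 13.408333 [569.4 273.5  20. ]
yellow cap [161.7 202.7] 8.95 [554.1 209.3  94. ]
yellow cup [169.7 204.7] 13.420834 [555.8 209.2  20. ]
green cap [196.5 216.5] 9.525001 [527.3 139.1  94. ]
green cup [199.5 211. ] 14.008334 [542.9 144.5  20. ]
blue cap [225.2 216.2] 9.525001 [528.4  81.9  94. ]
blue cup [229.7 220.2] 13.908333 [523.7  79.2  20. ]
```

```bash
python3 -c "
import cv2;print(cv2.imread('pics/tray.png').shape)"
```

```text
(432, 744, 3)
```

View pics/tray.png

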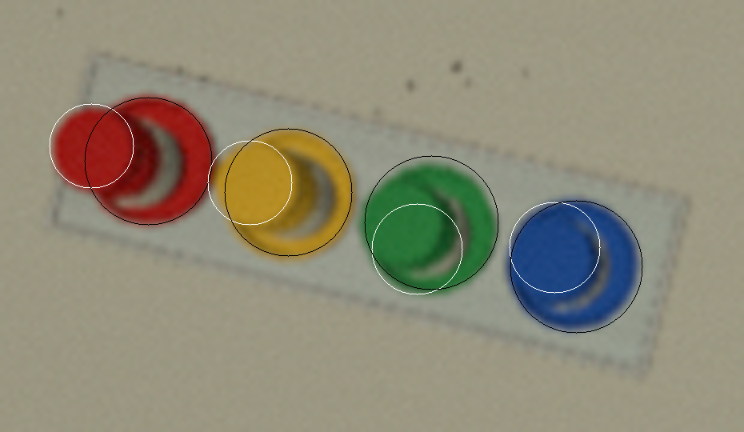

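The circles in this picture put the cups at about 66 mm spacing (z = 20 mm), on a row turned by about -0.2 rad. The Hough cap fits for green and blue are off. I'll refine them with the wrist camera and move over the block first.

Emit:
jog_arm(
  commands=[
    {"translation": [25, 26, 0], "twist": 0.07},
    {"translation": [25, 26, 0], "twist": 0.07},
    {"translation": [25, 26, 0], "twist": 0.07},
    {"translation": [25, 26, 0], "twist": 0.07},
    {"translation": [25, 26, 0], "twist": 0.07},
    {"translation": [25, 26, 0], "twist": 0.07},
    {"translation": [25, 26, 0], "twist": 0.07},
    {"translation": [25, 26, 0], "twist": 0.07},
    {"translation": [25, 26, 0], "twist": 0.07},
    {"translation": [25, 26, 0], "twist": 0.07},
    {"translation": [25, 26, 0], "twist": 0.07},
    {"translation": [25, 26, 0], "twist": 0.07},
    {"translation": [25, 26, 0], "twist": 0.07},
    {"translation": [25, 26, 0], "twist": 0.07},
    {"translation": [25, 26, 0], "twist": 0.07},
    {"translation": [15, 26, 0], "twist": 0.06},
    {"translation": [0, 0, 0], "twist": 0},
    {"translation": [0, 0, 0], "twist": 0},
  ],
  grip=0,
  grip_force=20,
)

```text
time: 2.05
ee_pos: [0.5506, -0.1877, 0.2224]
eef_rot: [-0.704, 0.071, -0.071, 0.704]
ft_force: [0.5, -0.5, 0.6]
width: 0.0871
```

```bash
python3 - <<'E'
from bench import *
import cv2
c=camera("wrist");cv2.imwrite("pics/w1.png",c["img"][:,:,::-1]);print(c["cam_to_world"])
E
```

```text
[[ 0.98036506 -0.18787466 -0.05989543  0.56764656]
 [-0.19718845 -0.93562667 -0.29277886 -0.10792426]
 [-0.00103403  0.29884085 -0.9543024   0.38481376]
 [ 0.          0.          0.          1.        ]]
```

View pics/w1.png

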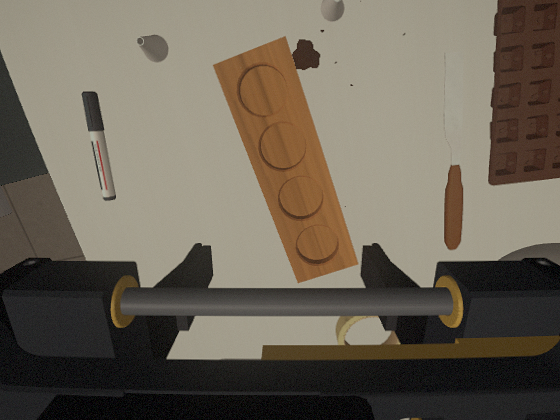

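The whole block is visible, with pockets at about (262,90), (283,145), (301,196) and (317,243). I'll measure the block here, then move over the tray.

```bash
python3 - <<'E'
from bench import *
from h import *
c=camera("wrist");im=c["img"]
hsv=cv2.cvtColor(im,cv2.COLOR_RGB2HSV)
m=cv2.inRange(hsv,(5,100,60),(22,255,255));m[:,:205]=0;m[:,365:]=0;m[290:]=0
m=cv2.morphologyEx(m,cv2.MORPH_CLOSE,np.ones((7,7)));m=cv2.morphologyEx(m,cv2.MORPH_OPEN,np.ones((7,7)))
k=max(cv2.findContours(m,0,cv2.CHAIN_APPROX_NONE)[0],key=cv2.contourArea)
W=plane(c,k[:,0,:],0.022)
r=cv2.minAreaRect(np.float32(W[:,:2]*1000));print("block",r,cv2.boxPoints(r).round(1).tolist())
E
```

```text
block ((572.8622436523438, -175.54751586914062), (109.92223358154297, 284.233154296875), 8.020222663879395) [[498.6000061035156, -42.5], [538.2999877929688, -323.8999938964844], [647.0999755859375, -308.6000061035156], [607.5, -27.200000762939453]]
```

Emit:
jog_arm(
  commands=[
    {"translation": [0, 45, 0], "twist": 0},
    {"translation": [0, 45, 0], "twist": 0},
    {"translation": [0, 45, 0], "twist": 0},
    {"translation": [0, 45, 0], "twist": 0},
    {"translation": [0, 45, 0], "twist": 0},
    {"translation": [0, 45, 0], "twist": 0},
    {"translation": [0, 0, 0], "twist": 0},
    {"translation": [0, 0, 0], "twist": 0},
  ],
)

```text
time: 2.95
ee_pos: [0.5505, 0.0816, 0.2226]
eef_rot: [0.704, -0.071, 0.071, -0.703]
ft_force: [-0.1, -0.6, -0.1]
width: 0.0869
```

```bash
python3 - <<'E'
from bench import *
import cv2
c=camera("wrist");cv2.imwrite("pics/w2.png",c["img"][:,:,::-1]);print(c["cam_to_world"])
E
```

```text
[[ 9.80242698e-01 -1.88607390e-01 -5.95945030e-02  5.67545215e-01]
 [-1.97798090e-01 -9.35316526e-01 -2.93357994e-01  1.61392641e-01]
 [-4.10237747e-04  2.99349710e-01 -9.54143376e-01  3.85002776e-01]
 [ 0.00000000e+00  0.00000000e+00  0.00000000e+00  1.00000000e+00]]
```

View pics/w2.png

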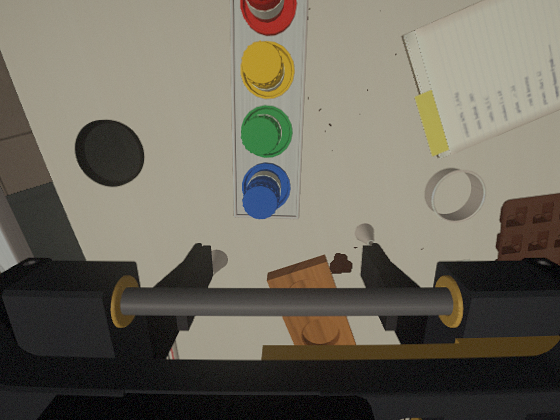

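The row stands vertical in this view, so the jaw yaw matches the tray. The caps are at about blue (261,202), green (263,134) and yellow (263,63), with red cut off at the top edge. The block's near edge agrees with the top view to under 1 mm. The chocolate smear merged with the block's far side, so I discard that side.

```bash
python3 - <<'E'
from bench import *
from h import *
c=camera("wrist");im=c["img"]
x0,x1,y0,y1=220,320,0,235;f=4
big=cv2.resize(im[y0:y1,x0:x1],None,fx=f,fy=f,interpolation=cv2.INTER_CUBIC)
hsv=cv2.cvtColor(big,cv2.COLOR_RGB2HSV)
for n,rg in dict(red=[(0,130,40),(8,255,255)],yellow=[(18,130,60),(32,255,255)],green=[(55,90,30),(90,255,255)],blue=[(100,110,30),(125,255,255)]).items():
    m=cv2.inRange(hsv,*rg)
    k=max(cv2.findContours(m,0,cv2.CHAIN_APPROX_NONE)[0],key=cv2.contourArea)
    print(n,np.array(cv2.boundingRect(k))/f+[x0,y0,0,0])
# expected radius
for z,r in((.094,.018),(.02,.030)):
    P=proj(c,[[.545,.15,z],[.545+r,.15,z]]);print(z,P[0],np.linalg.norm(P[1]-P[0]))
cv2.imwrite("pics/w2c.png",cv2.rotate(big,cv2.ROTATE_90_CLOCKWISE)[:,:800,::-1])
big2=cv2.resize(im[20:235,220:310],None,fx=2.7,fy=2.7,interpolation=cv2.INTER_CUBIC);cv2.imwrite("pics/w2d.png",big2[:,:,::-1])
E
```

```text
red [239.25   0.    56.5   33.75]
yellow [240.    38.75  53.75  58.5 ]
green [240.   104.    51.75  52.25]
blue [241.75 161.75  48.    56.  ]
0.094 [264.11644917 128.35332732] 19.677661909261516
0.02 [268.60372458 125.06062837] 26.27562674569961
```

View pics/w2d.png

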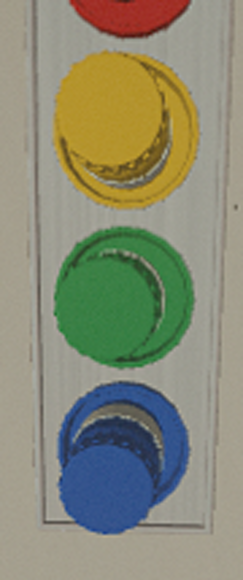

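```bash
python3 - <<'E'
from bench import *
from h import *
c=camera("wrist");t=camera("top")
print((plane(c,[[260,199.5],[260,133],[260.6,59.2]],.094)*1000).round(1))
print((plane(t,[[225.2,215.6],[194.4,211.7],[163,203.4],[129,195.2]],.094)*1000).round(1))
s=read_state();print(s["ee_pos"],s["time"])
E
```

```text
[[526.2  84.3  94. ]
 [540.5 146.2  94. ]
 [555.  207.   94. ]]
[[529.6  82.   94. ]
 [536.8 143.4  94. ]
 [552.8 206.7  94. ]
 [568.7 276.2  94. ]]
[0.5508274  0.07973095 0.22245067] 3.15
```

Both views agree within about 3.5 mm. The caps are at blue (527,83), green (539,145), yellow (554,207) and red (569,276). I'll take blue first.

Emit:
jog_arm(
  commands=[
    {"translation": [-23, 1, -20]},
    {"translation": [0, 0, -40]},
    {"translation": [0, 0, -40]},
    {"translation": [0, 0, -35]},
    {"translation": [0, 0, -25]},
    {"translation": [0, 0, -20]},
    {"translation": [0, 0, -10]},
    {"translation": [0, 0, 0]},
    {"translation": [0, 0, 0]},
  ],
)

```text
invalid input at $.commands[0]: expected keys translation, twist
```

```bash
python3 - <<'E'
from bench import *
import cv2
c=camera("wrist");cv2.imwrite("pics/w3.png",c["img"][:,:,::-1])
c=camera("scene");cv2.imwrite("pics/s3.png",cv2.resize(c["img"][180:320,120:320],None,fx=3,fy=3)[:,:,::-1])
print(read_state()["ee_pos"])
E
```

```text
[0.55076384 0.0804555  0.22252599]
```

View pics/w3.png

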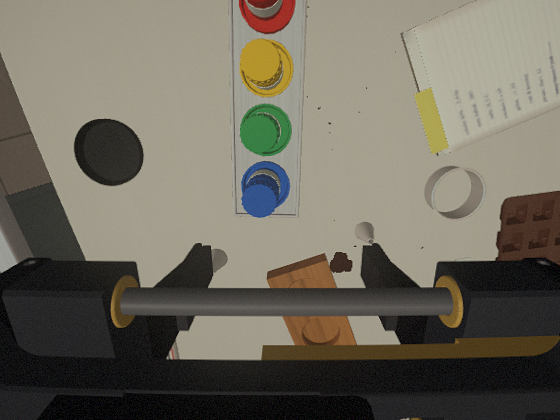

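View pics/s3.png

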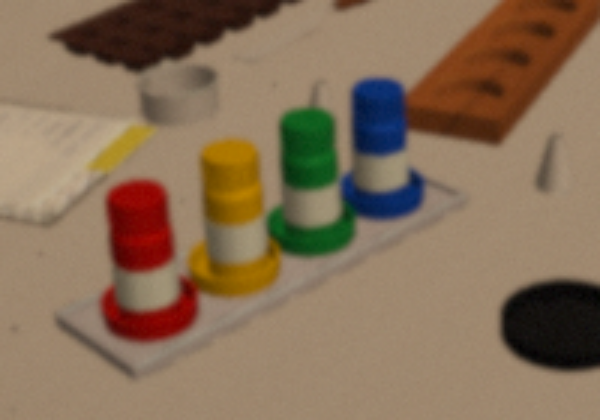

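The move was refused because twist is required, so nothing moved. Resending it.

Emit:
jog_arm(
  commands=[
    {"translation": [-23, 2, -20], "twist": 0},
    {"translation": [0, 0, -40], "twist": 0},
    {"translation": [0, 0, -40], "twist": 0},
    {"translation": [0, 0, -35], "twist": 0},
    {"translation": [0, 0, -25], "twist": 0},
    {"translation": [0, 0, -20], "twist": 0},
    {"translation": [0, 0, -10], "twist": 0},
    {"translation": [0, 0, 0], "twist": 0},
    {"translation": [0, 0, 0], "twist": 0},
  ],
)

```text
time: 4.15
ee_pos: [0.5282, 0.0839, 0.0334]
eef_rot: [-0.703, 0.071, -0.071, 0.704]
ft_force: [0.4, 0.5, -0.4]
width: 0.087
```

```bash
python3 - <<'E'
from bench import *
import cv2
c=camera("wrist");cv2.imwrite("pics/w4.png",c["img"][:,:,::-1])
c=camera("scene");cv2.imwrite("pics/s4.png",cv2.resize(c["img"][180:320,120:320],None,fx=3,fy=3)[:,:,::-1])
print(read_state()["ee_pos"])
E
```

```text
[0.52844044 0.08401678 0.03378885]
```

View pics/w4.png

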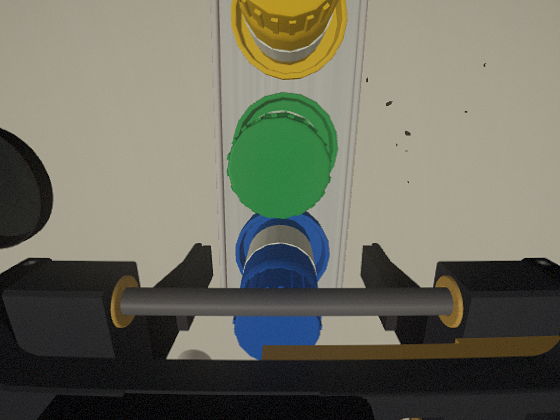

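View pics/s4.png

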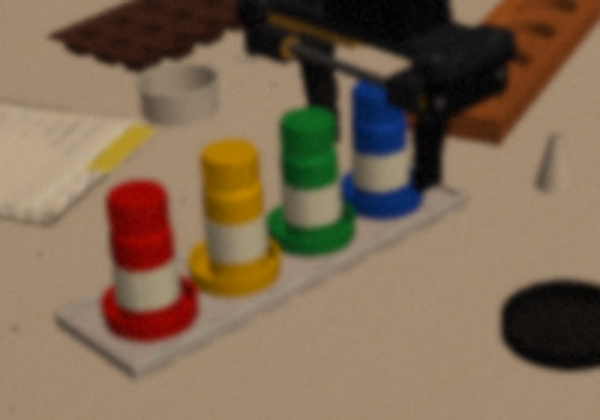

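Blue stands between the fingers (cap around x=279, finger gap 211–362), and green is clear of them. Closing and lifting.

Emit:
jog_arm(
  commands=[
    {"translation": [0, 0, 0], "twist": 0},
    {"translation": [0, 0, 0], "twist": 0},
    {"translation": [0, 0, 0], "twist": 0},
    {"translation": [0, 0, 0], "twist": 0},
    {"translation": [0, 0, 0], "twist": 0},
    {"translation": [0, 0, 0], "twist": 0},
    {"translation": [0, 0, 0], "twist": 0},
    {"translation": [0, 0, 0], "twist": 0},
    {"translation": [0, 0, 0], "twist": 0},
    {"translation": [0, 0, 0], "twist": 0},
  ],
  grip=1,
  grip_force=20,
)

```text
time: 5.25
ee_pos: [0.5275, 0.0839, 0.0325]
eef_rot: [-0.704, 0.071, -0.071, 0.704]
ft_force: [-1.3, -0.5, -0.4]
width: 0.0373
```

Emit:
jog_arm(
  commands=[
    {"translation": [0, 0, 10], "twist": 0},
    {"translation": [0, 0, 20], "twist": 0},
    {"translation": [0, 0, 30], "twist": 0},
    {"translation": [0, 0, 35], "twist": 0},
    {"translation": [0, 0, 25], "twist": 0},
    {"translation": [0, 0, 10], "twist": 0},
    {"translation": [0, 0, 0], "twist": 0},
    {"translation": [0, 0, 0], "twist": 0},
  ],
)

```text
time: 6.05
ee_pos: [0.527, 0.0837, 0.1615]
eef_rot: [0.704, -0.071, 0.071, -0.703]
ft_force: [-0.0, -0.0, -1.5]
width: 0.0373
```

```bash
python3 - <<'E'
from bench import *
import cv2
c=camera("wrist");cv2.imwrite("pics/w5.png",c["img"][:,:,::-1])
c=camera("scene");cv2.imwrite("pics/s5.png",cv2.resize(c["img"][120:300,120:370],None,fx=3,fy=3)[:,:,::-1])
s=read_state();print(s["ee_pos"],s["width"])
E
```

```text
[0.52677675 0.0837263  0.16109481] 0.037186898026663584
```

View pics/w5.png

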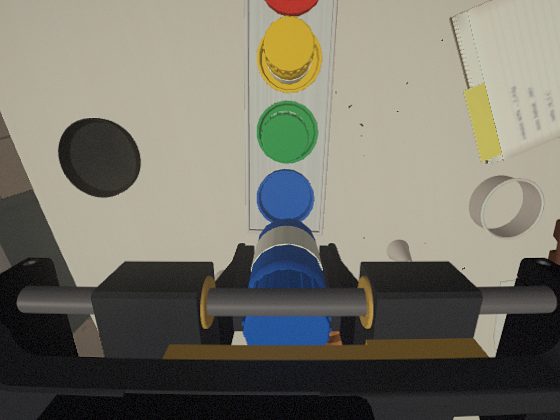

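View pics/s5.png

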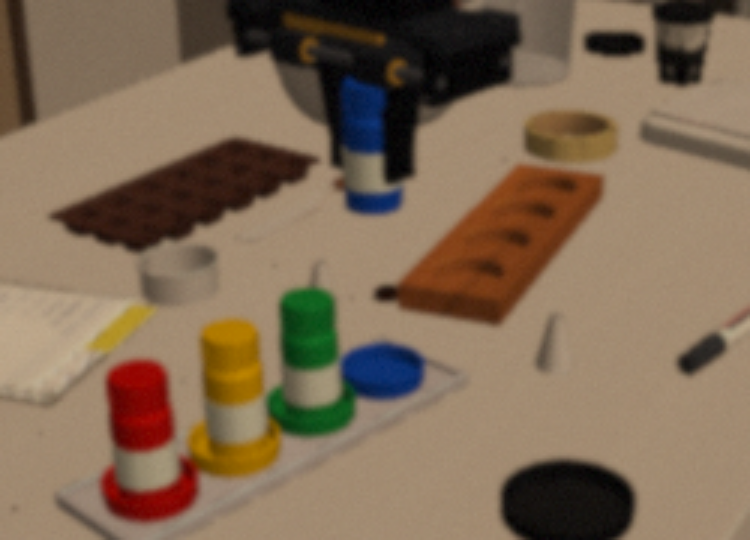

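Blue is held upright at a width of 37 mm. I'll get its along-row offset from the lower body edge.

```bash
cat > off.py <<'E'
from bench import *
from h import *
import sys
from scipy.spatial.transform import Rotation as R
# along-row (perp to jaw) offset of the held pot from TCP; base TCP z - 0.0235
def off(rg,vmax,vmin=0):
    c=camera("wrist");s=read_state();e=np.array(s["ee_pos"])
    hsv=cv2.cvtColor(c["img"],cv2.COLOR_RGB2HSV);m=cv2.inRange(hsv,*rg)
    m[:vmin]=0;m[vmax:]=0;m[:,:230]=0;m[:,345:]=0
    k=max(cv2.findContours(m,0,cv2.CHAIN_APPROX_NONE)[0],key=cv2.contourArea)[:,0]
    v=k[:,1].min();u=k[k[:,1]<=v+1][:,0].mean();print("px",u,v,cv2.boundingRect(k))
    P=plane(c,[[u,v-.5]],e[2]-.0235)[0]
    Rm=R.from_quat(s["eef_rot"]).as_matrix();row=Rm[:2,2]*np.sign(Rm[1,2]);jaw=Rm[:2,0]
    d=P[:2]-e[:2];print("along row of edge",d@row*1000,"-> centre",d@row*1000-19,"jaw",d@jaw*1000)
if __name__=="__main__":
    off(((100,110,30),(125,255,255)),245,215)
E
python3 off.py
```

```text
px 285.5 215 (259, 215, 54, 24)
along row of edge 19.320587776907733 -> centre 0.32058777690773255 jaw 0.11998596162948034
```

```bash
python3 - <<'E'
import cv2
im=cv2.imread("pics/w5.png");cv2.imwrite("pics/w5c.png",cv2.resize(im[160:270,230:345],None,fx=5,fy=5,interpolation=2))
E
```

```text
(no output)
```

View pics/w5c.png

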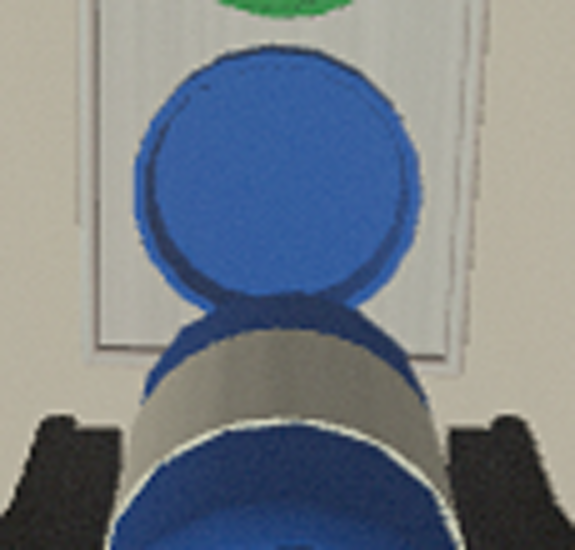

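Edge at (286,218.6) puts the pot about 2 mm toward the right of the TCP along the row. Moving over pocket +99.

Emit:
jog_arm(
  commands=[
    {"translation": [4, -32, 0], "twist": 0.068},
    {"translation": [4, -32, 0], "twist": 0.068},
    {"translation": [4, -32, 0], "twist": 0.068},
    {"translation": [4, -32, 0], "twist": 0.068},
    {"translation": [4, -32, 0], "twist": 0.068},
    {"translation": [0, 0, -30], "twist": 0},
    {"translation": [0, 0, -30], "twist": 0},
    {"translation": [0, 0, -20], "twist": 0},
    {"translation": [0, 0, 0], "twist": 0},
    {"translation": [0, 0, 0], "twist": 0},
    {"translation": [0, 0, 0], "twist": 0},
  ],
)

```text
time: 7.3
ee_pos: [0.5483, -0.0759, 0.0837]
eef_rot: [0.705, 0.05, -0.049, -0.705]
ft_force: [0.1, -0.1, -0.9]
width: 0.0377
```

```bash
python3 - <<'E'
from bench import *
import cv2
c=camera("wrist");cv2.imwrite("pics/w6.png",c["img"][:,:,::-1])
c=camera("scene");cv2.imwrite("pics/s6.png",cv2.resize(c["img"][120:300,170:420],None,fx=3,fy=3)[:,:,::-1])
s=read_state();print(s["ee_pos"],s["width"],s["eef_rot"])
E
```

```text
[ 0.54832336 -0.07600464  0.08374833] 0.03723561263168379 [ 0.70556592  0.04980539 -0.04849349 -0.70522658]
```

View pics/w6.png

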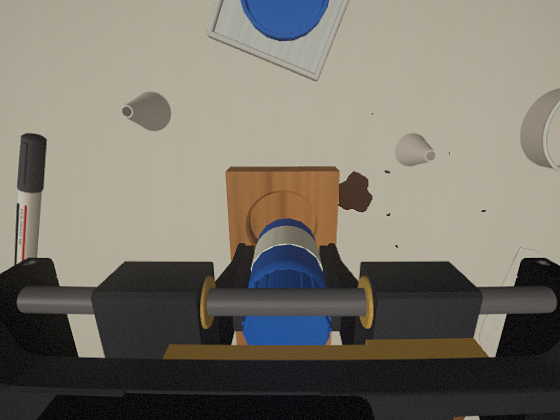

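View pics/s6.png

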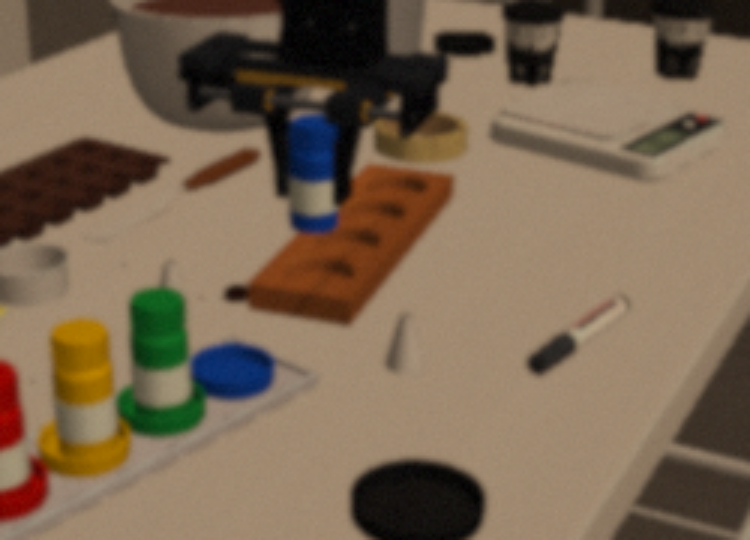

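```bash
cat > chk.py <<'E'
# usage: chk.py u v z : point relative to TCP in jaw/row axes (mm) and world
from bench import *
from h import *
import sys
from scipy.spatial.transform import Rotation as R
a=list(map(float,sys.argv[1:]));c=camera("wrist");s=read_state();e=np.array(s["ee_pos"])
Rm=R.from_quat(s["eef_rot"]).as_matrix();row=Rm[:2,2]*np.sign(Rm[1,2]);jaw=Rm[:2,0]*np.sign(Rm[0,0])
print("tcp",e.round(4),"yaw",round(float(np.arctan2(jaw[1],jaw[0])),3),"t",s["time"])
for i in range(0,len(a),3):
    P=plane(c,[a[i:i+2]],a[i+2])[0];d=(P[:2]-e[:2])*1000
    print(a[i:i+3],"world",(P*1000).round(1),"jaw %.1f row %.1f"%(d@jaw,d@row))
E
python3 chk.py 282.5 191 .022 227.5 167.5 .022 339 167 .022 286 219 .060
python3 - <<'E'
import cv2
im=cv2.imread("pics/w6.png");cv2.imwrite("pics/w6c.png",cv2.resize(im[150:270,215:350],None,fx=5,fy=5,interpolation=2))
E
```

```text
tcp [ 0.5482 -0.0761  0.0836] yaw 0.139 t 7.45
[282.5, 191.0, 0.022] world [542.5 -51.7  22. ] jaw -2.2 row 24.9
[227.5, 167.5, 0.022] world [500.2 -39.8  22. ] jaw -42.5 row 42.6
[339.0, 167.0, 0.022] world [581. -28.  22.] jaw 39.1 row 43.1
[286.0, 219.0, 0.06] world [546.4 -60.1  60. ] jaw 0.4 row 16.1
```

View pics/w6c.png

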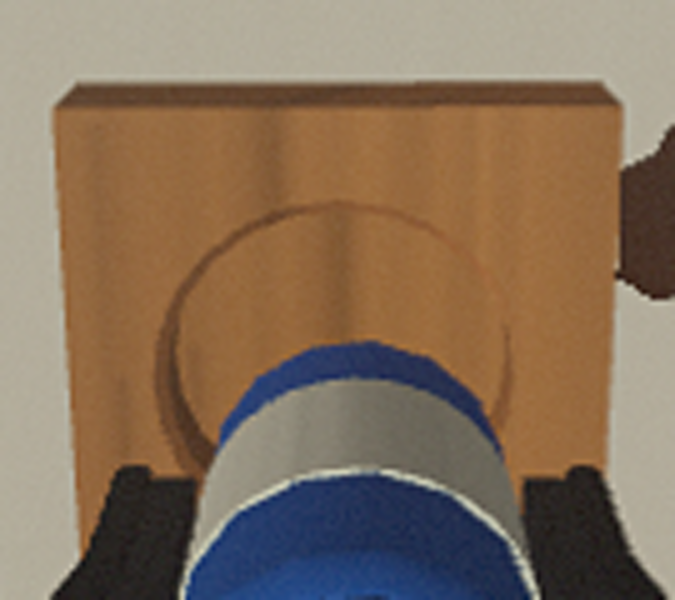

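The end-edge corners are at (226,171) and (340,171), the pocket edge at (283,190) and the pot edge at (286,218). Along the row the pot is within 1 mm, and across it is about 2 mm too far. I'll shift -2 mm in x, lower and release.

Emit:
jog_arm(
  commands=[
    {"translation": [-2, 0, -20], "twist": 0},
    {"translation": [0, 0, -15], "twist": 0},
    {"translation": [0, 0, -8], "twist": 0},
    {"translation": [0, 0, -4], "twist": 0},
    {"translation": [0, 0, -3], "twist": 0},
    {"translation": [0, 0, -1], "twist": 0},
    {"translation": [0, 0, 0], "twist": 0},
    {"translation": [0, 0, 0], "twist": 0},
  ],
)

```text
time: 8.25
ee_pos: [0.5459, -0.0761, 0.032]
eef_rot: [0.705, 0.049, -0.049, -0.705]
ft_force: [0.2, 0.1, -0.5]
width: 0.0374
```

Emit:
jog_arm(
  commands=[
    {"translation": [0, 0, 0], "twist": 0},
    {"translation": [0, 0, 0], "twist": 0},
    {"translation": [0, 0, 0], "twist": 0},
    {"translation": [0, 0, 0], "twist": 0},
    {"translation": [0, 0, 0], "twist": 0},
    {"translation": [0, 0, 0], "twist": 0},
    {"translation": [0, 0, 0], "twist": 0},
    {"translation": [0, 0, 0], "twist": 0},
  ],
  grip=0,
)

```text
time: 9.05
ee_pos: [0.5456, -0.076, 0.0316]
eef_rot: [-0.705, -0.049, 0.049, 0.705]
ft_force: [0.1, -0.2, -0.6]
width: 0.0856
```

Emit:
jog_arm(
  commands=[
    {"translation": [0, 0, 20], "twist": 0},
    {"translation": [0, 0, 40], "twist": 0},
    {"translation": [0, 0, 40], "twist": 0},
    {"translation": [0, 0, 30], "twist": 0},
    {"translation": [-1, 44, 0], "twist": -0.068},
    {"translation": [-1, 44, 0], "twist": -0.068},
    {"translation": [-2, 44, 0], "twist": -0.068},
    {"translation": [-2, 44, 0], "twist": -0.068},
    {"translation": [-1, 44, 0], "twist": -0.068},
    {"translation": [0, 0, 0], "twist": 0},
    {"translation": [0, 0, 0], "twist": 0},
  ],
)

```text
time: 10.15
ee_pos: [0.5383, 0.145, 0.1615]
eef_rot: [-0.704, 0.07, -0.07, 0.704]
ft_force: [-0.1, -1.3, 0.4]
width: 0.0869
```

```bash
python3 - <<'E'
from bench import *
import cv2
c=camera("wrist");cv2.imwrite("pics/w7.png",c["img"][:,:,::-1])
c=camera("scene");cv2.imwrite("pics/s7.png",cv2.resize(c["img"][120:300,170:420],None,fx=3,fy=3)[:,:,::-1])
s=read_state();print(s["ee_pos"],s["width"],s["eef_rot"])
E
```

```text
[0.53879727 0.14257345 0.16137722] 0.08691848285243194 [ 0.70376651 -0.07129457  0.07124248 -0.70324554]
```

View pics/w7.png

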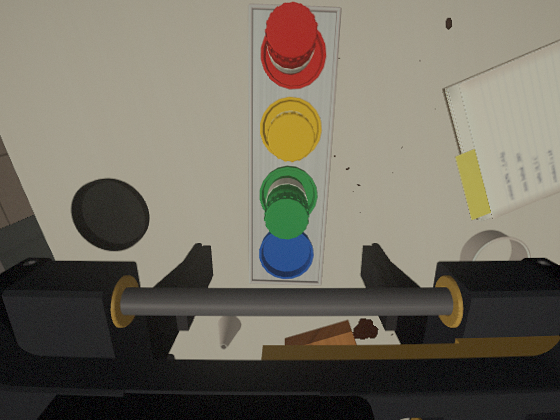

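View pics/s7.png

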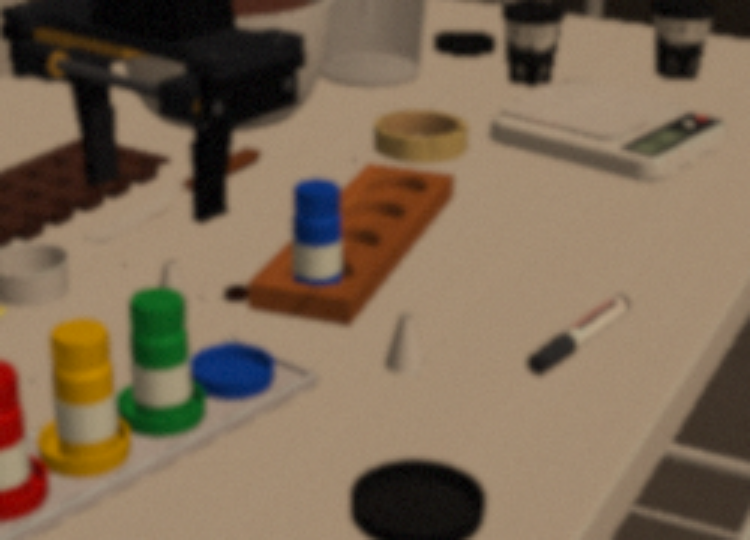

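Blue stands in its pocket. Green's cap is now visible at about (287,217), yellow's at (291,135) and red's at (292,29).

```bash
python3 chk.py 287 217 .094 290.5 136 .094 292 30 .094
python3 - <<'E'
import cv2
im=cv2.imread("pics/w7.png");cv2.imwrite("pics/w7c.png",cv2.resize(im[0:260,240:340],None,fx=2.3,fy=2.3,interpolation=2))
E
```

```text
tcp [0.5389 0.1423 0.1614] yaw -0.203 t 10.3
[287.0, 217.0, 0.094] world [540.6 144.9  94. ] jaw 1.1 row 2.9
[290.5, 136.0, 0.094] world [555.4 205.4  94. ] jaw 3.5 row 65.2
[292.0, 30.0, 0.094] world [570.  273.6  94. ] jaw 4.0 row 134.9
```

View pics/w7c.png

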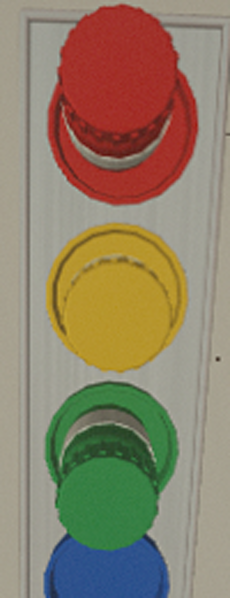

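Emit:
jog_arm(
  commands=[
    {"translation": [1, 1, -30], "twist": 0},
    {"translation": [0, 0, -35], "twist": 0},
    {"translation": [0, 0, -30], "twist": 0},
    {"translation": [0, 0, -20], "twist": 0},
    {"translation": [0, 0, -14], "twist": 0},
    {"translation": [0, 0, 0], "twist": 0},
    {"translation": [0, 0, 0], "twist": 0},
  ],
)

```text
time: 11.0
ee_pos: [0.5401, 0.1446, 0.0333]
eef_rot: [-0.703, 0.071, -0.071, 0.704]
ft_force: [-0.3, 0.4, 0.6]
width: 0.087
```

Emit:
jog_arm(
  commands=[
    {"translation": [0, 0, 0], "twist": 0},
    {"translation": [0, 0, 0], "twist": 0},
    {"translation": [0, 0, 0], "twist": 0},
    {"translation": [0, 0, 0], "twist": 0},
    {"translation": [0, 0, 0], "twist": 0},
    {"translation": [0, 0, 0], "twist": 0},
    {"translation": [0, 0, 0], "twist": 0},
    {"translation": [0, 0, 0], "twist": 0},
    {"translation": [0, 0, 0], "twist": 0},
    {"translation": [0, 0, 0], "twist": 0},
  ],
  grip=1,
)

```text
time: 12.0
ee_pos: [0.5395, 0.145, 0.0325]
eef_rot: [0.704, -0.071, 0.071, -0.704]
ft_force: [-0.1, 0.8, 0.3]
width: 0.0375
```

Emit:
jog_arm(
  commands=[
    {"translation": [0, 0, 10], "twist": 0},
    {"translation": [0, 0, 20], "twist": 0},
    {"translation": [0, 0, 30], "twist": 0},
    {"translation": [0, 0, 35], "twist": 0},
    {"translation": [0, 0, 25], "twist": 0},
    {"translation": [0, 0, 10], "twist": 0},
    {"translation": [0, 0, 0], "twist": 0},
    {"translation": [0, 0, 0], "twist": 0},
  ],
)

```text
time: 12.8
ee_pos: [0.5391, 0.1446, 0.1615]
eef_rot: [0.704, -0.071, 0.071, -0.703]
ft_force: [-0.6, 0.1, -1.4]
width: 0.0374
```

```bash
python3 - <<'E'
from bench import *
import cv2
c=camera("wrist");im=c["img"];cv2.imwrite("pics/w8.png",cv2.resize(im[130:270,200:370],None,fx=4,fy=4)[:,:,::-1])
c=camera("scene");cv2.imwrite("pics/s8.png",cv2.resize(c["img"][120:300,120:370],None,fx=2,fy=2)[:,:,::-1])
s=read_state();print(s["ee_pos"],s["width"])
E
```

```text
[0.53878397 0.14462199 0.16100155] 0.037588616679711424
```

View pics/w8.png

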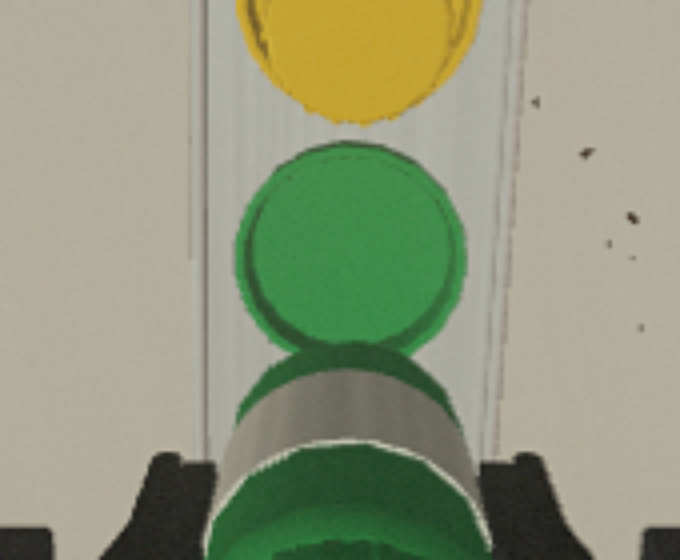

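View pics/s8.png

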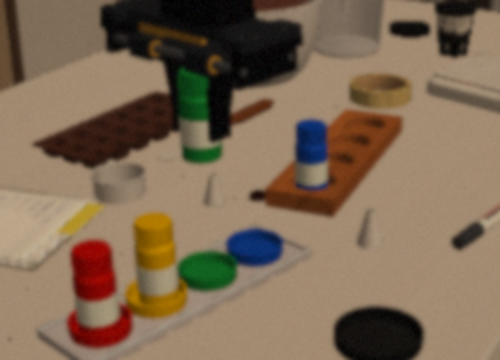

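Green is held upright. Its bottom edge at about (287,215) puts it on the TCP along the row. Moving to pocket +33.

Emit:
jog_arm(
  commands=[
    {"translation": [2, -41, 0], "twist": 0.05},
    {"translation": [2, -41, 0], "twist": 0.05},
    {"translation": [2, -41, 0], "twist": 0.05},
    {"translation": [2, -41, 0], "twist": 0.05},
    {"translation": [2, -41, 0], "twist": 0.05},
    {"translation": [3, -41, 0], "twist": 0.05},
    {"translation": [3, -42, 0], "twist": 0.04},
    {"translation": [0, 0, -30], "twist": 0},
    {"translation": [0, 0, -30], "twist": 0},
    {"translation": [0, 0, -20], "twist": 0},
    {"translation": [0, 0, 0], "twist": 0},
    {"translation": [0, 0, 0], "twist": 0},
    {"translation": [0, 0, 0], "twist": 0},
  ],
)

```text
time: 14.2
ee_pos: [0.5563, -0.143, 0.0837]
eef_rot: [0.706, 0.05, -0.049, -0.705]
ft_force: [-0.3, 0.2, -0.5]
width: 0.0377
```

```bash
python3 - <<'E'
from bench import *
import cv2
c=camera("wrist");im=c["img"];cv2.imwrite("pics/w9.png",cv2.resize(im[100:280,190:380],None,fx=3,fy=3)[:,:,::-1])
E
python3 chk.py 286 215 .060
```

```text
tcp [ 0.5563 -0.1431  0.0837] yaw 0.139 t 14.3
[286.0, 215.0, 0.06] world [ 554.  -124.4   60. ] jaw 0.3 row 18.8
```

View pics/w9.png

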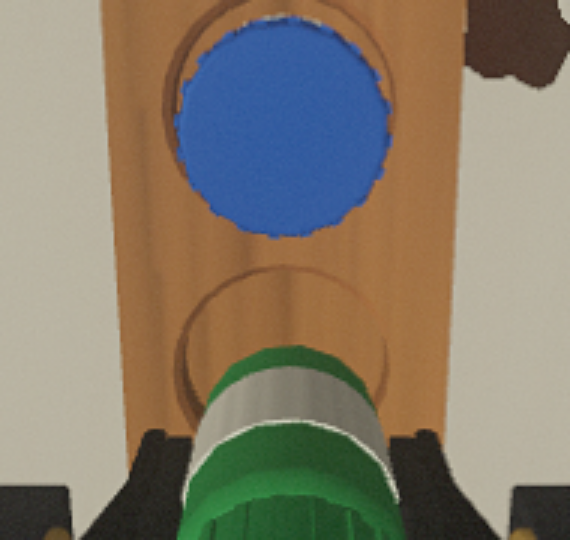

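The pocket edge at (285,189) and the pot edge at (287,215) agree within about 1 mm. Lower and release.

Emit:
jog_arm(
  commands=[
    {"translation": [0, -1, -20], "twist": 0},
    {"translation": [0, 0, -15], "twist": 0},
    {"translation": [0, 0, -8], "twist": 0},
    {"translation": [0, 0, -4], "twist": 0},
    {"translation": [0, 0, -3], "twist": 0},
    {"translation": [0, 0, -1], "twist": 0},
    {"translation": [0, 0, 0], "twist": 0},
    {"translation": [0, 0, 0], "twist": 0},
  ],
)

```text
time: 15.1
ee_pos: [0.5559, -0.1441, 0.032]
eef_rot: [0.705, 0.049, -0.049, -0.705]
ft_force: [0.2, 0.5, -1.0]
width: 0.0371
```

Emit:
jog_arm(
  commands=[
    {"translation": [0, 0, 0], "twist": 0},
    {"translation": [0, 0, 0], "twist": 0},
    {"translation": [0, 0, 0], "twist": 0},
    {"translation": [0, 0, 0], "twist": 0},
    {"translation": [0, 0, 0], "twist": 0},
    {"translation": [0, 0, 0], "twist": 0},
    {"translation": [0, 0, 0], "twist": 0},
    {"translation": [0, 0, 0], "twist": 0},
  ],
  grip=0,
)

```text
time: 15.9
ee_pos: [0.5556, -0.1441, 0.0316]
eef_rot: [-0.705, -0.049, 0.049, 0.705]
ft_force: [-0.3, 0.2, 0.4]
width: 0.0858
```

Emit:
jog_arm(
  commands=[
    {"translation": [0, 0, 20], "twist": 0},
    {"translation": [0, 0, 40], "twist": 0},
    {"translation": [0, 0, 40], "twist": 0},
    {"translation": [0, 0, 30], "twist": 0},
    {"translation": [0, 44, 0], "twist": -0.04},
    {"translation": [0, 44, 0], "twist": -0.04},
    {"translation": [0, 44, 0], "twist": -0.04},
    {"translation": [0, 44, 0], "twist": -0.04},
    {"translation": [0, 44, 0], "twist": -0.04},
    {"translation": [0, 44, 0], "twist": -0.04},
    {"translation": [0, 44, 0], "twist": -0.05},
    {"translation": [-1, 42, 0], "twist": -0.05},
    {"translation": [0, 0, 0], "twist": 0},
    {"translation": [0, 0, 0], "twist": 0},
    {"translation": [0, 0, 0], "twist": 0},
  ],
)

```text
time: 17.4
ee_pos: [0.5549, 0.2047, 0.1614]
eef_rot: [0.704, -0.071, 0.071, -0.703]
ft_force: [0.5, -1.1, 0.6]
width: 0.0873
```

```bash
python3 - <<'E'
from bench import *
import cv2
c=camera("wrist");im=c["img"];cv2.imwrite("pics/w10.png",cv2.resize(im[80:280,190:380],None,fx=3,fy=3)[:,:,::-1])
c=camera("scene");cv2.imwrite("pics/s10.png",cv2.resize(c["img"][120:300,120:370],None,fx=2,fy=2)[:,:,::-1])
E
python3 chk.py 286.5 218.5 .094
```

```text
tcp [0.555  0.2044 0.1616] yaw -0.203 t 17.55
[286.5, 218.5, 0.094] world [556.2 205.4  94. ] jaw 1.0 row 1.2
```

View pics/w10.png

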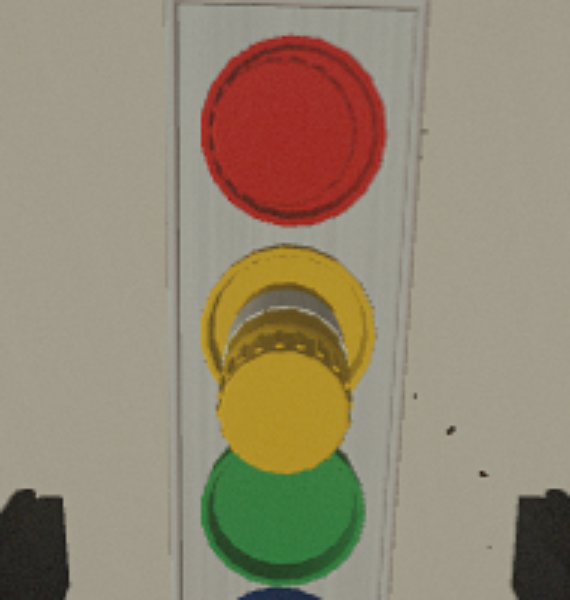

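View pics/s10.png

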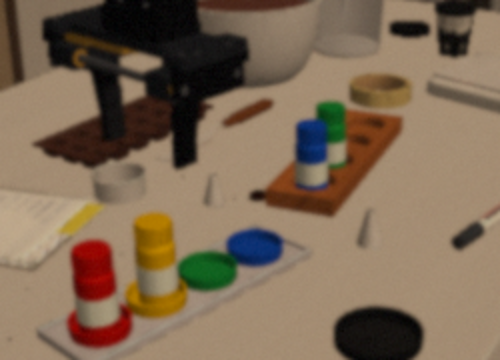

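Yellow's cap is at (285,217), about 1–2 mm from the TCP. Green and blue stand in their pockets. Picking yellow.

Emit:
jog_arm(
  commands=[
    {"translation": [0, 1, -30], "twist": 0},
    {"translation": [0, 0, -35], "twist": 0},
    {"translation": [0, 0, -30], "twist": 0},
    {"translation": [0, 0, -20], "twist": 0},
    {"translation": [0, 0, -14], "twist": 0},
    {"translation": [0, 0, 0], "twist": 0},
    {"translation": [0, 0, 0], "twist": 0},
  ],
)

```text
time: 18.25
ee_pos: [0.5551, 0.2069, 0.0334]
eef_rot: [-0.703, 0.071, -0.071, 0.704]
ft_force: [-0.2, 1.2, -0.3]
width: 0.0873
```

Emit:
jog_arm(
  commands=[
    {"translation": [0, 0, 0], "twist": 0},
    {"translation": [0, 0, 0], "twist": 0},
    {"translation": [0, 0, 0], "twist": 0},
    {"translation": [0, 0, 0], "twist": 0},
    {"translation": [0, 0, 0], "twist": 0},
    {"translation": [0, 0, 0], "twist": 0},
    {"translation": [0, 0, 0], "twist": 0},
    {"translation": [0, 0, 0], "twist": 0},
    {"translation": [0, 0, 0], "twist": 0},
    {"translation": [0, 0, 0], "twist": 0},
  ],
  grip=1,
)

```text
time: 19.25
ee_pos: [0.5545, 0.207, 0.0326]
eef_rot: [0.704, -0.071, 0.071, -0.704]
ft_force: [-1.5, 0.4, 0.4]
width: 0.0374
```

Emit:
jog_arm(
  commands=[
    {"translation": [0, 0, 10], "twist": 0},
    {"translation": [0, 0, 20], "twist": 0},
    {"translation": [0, 0, 30], "twist": 0},
    {"translation": [0, 0, 35], "twist": 0},
    {"translation": [0, 0, 25], "twist": 0},
    {"translation": [0, 0, 10], "twist": 0},
    {"translation": [0, 0, 0], "twist": 0},
    {"translation": [0, 0, 0], "twist": 0},
  ],
)

```text
time: 20.05
ee_pos: [0.5541, 0.2065, 0.1614]
eef_rot: [0.704, -0.071, 0.071, -0.703]
ft_force: [-0.7, -1.3, -1.9]
width: 0.037
```

```bash
python3 - <<'E'
from bench import *
import cv2
c=camera("wrist");im=c["img"];cv2.imwrite("pics/w11.png",cv2.resize(im[130:270,200:370],None,fx=4,fy=4)[:,:,::-1])
c=camera("scene");cv2.imwrite("pics/s11.png",cv2.resize(c["img"][120:300,120:370],None,fx=2,fy=2)[:,:,::-1])
s=read_state();print(s["ee_pos"],s["width"])
E
```

```text
[0.5538514  0.2065186  0.16092936] 0.03713273048219746
```

View pics/w11.png

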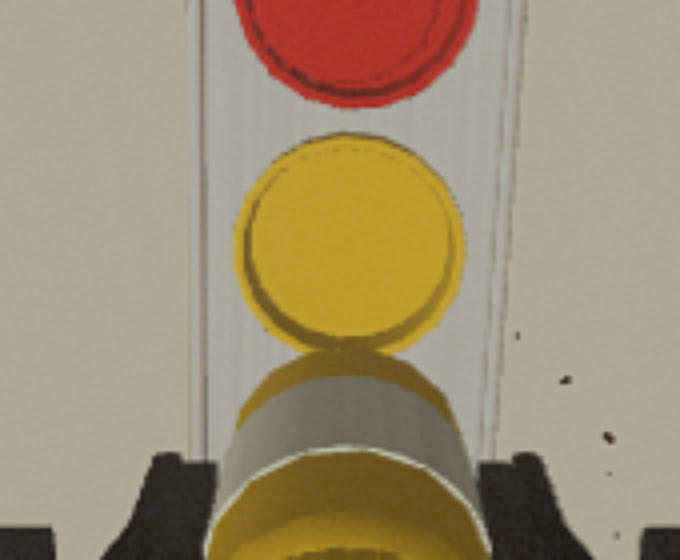

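View pics/s11.png

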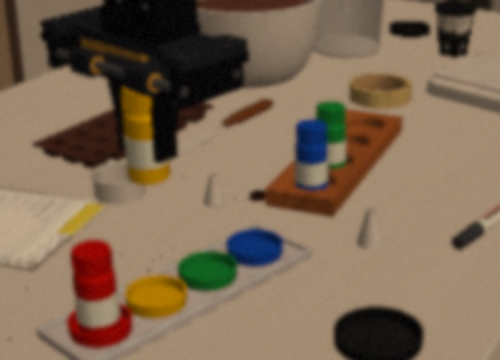

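Yellow is held upright, edge at (287,217), about 1 mm right of the TCP. Moving to pocket -33.

Emit:
jog_arm(
  commands=[
    {"translation": [1, -46, 0], "twist": 0.04},
    {"translation": [1, -46, 0], "twist": 0.04},
    {"translation": [1, -46, 0], "twist": 0.04},
    {"translation": [1, -46, 0], "twist": 0.04},
    {"translation": [1, -46, 0], "twist": 0.04},
    {"translation": [1, -46, 0], "twist": 0.04},
    {"translation": [1, -46, 0], "twist": 0.04},
    {"translation": [2, -46, 0], "twist": 0.03},
    {"translation": [2, -47, 0], "twist": 0.03},
    {"translation": [0, 0, -30], "twist": 0},
    {"translation": [0, 0, -30], "twist": 0},
    {"translation": [0, 0, -20], "twist": 0},
    {"translation": [0, 0, 0], "twist": 0},
    {"translation": [0, 0, 0], "twist": 0},
    {"translation": [0, 0, 0], "twist": 0},
  ],
)

```text
time: 21.65
ee_pos: [0.5663, -0.208, 0.0837]
eef_rot: [0.706, 0.05, -0.049, -0.705]
ft_force: [-0.0, 0.4, -1.4]
width: 0.0373
```

```bash
python3 - <<'E'
from bench import *
import cv2
c=camera("wrist");im=c["img"];cv2.imwrite("pics/w12.png",cv2.resize(im[100:280,190:380],None,fx=3,fy=3)[:,:,::-1])
E
python3 chk.py 285 189 .022
```

```text
tcp [ 0.5663 -0.2082  0.0838] yaw 0.139 t 21.75
[285.0, 189.0, 0.022] world [ 562.2 -182.    22. ] jaw -0.5 row 26.5
```

View pics/w12.png

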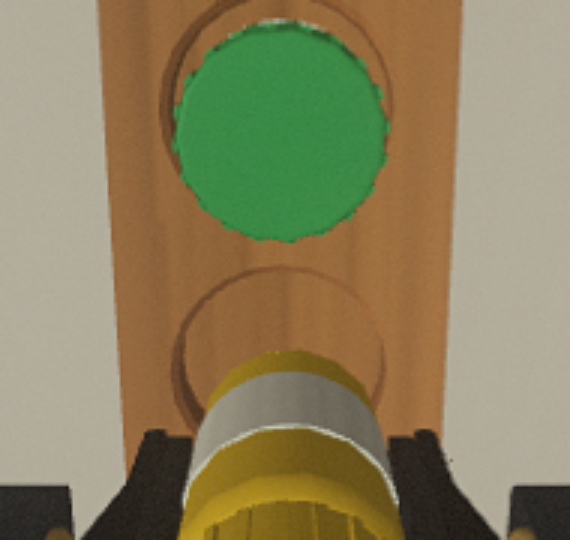

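The pocket edge is at (284,189) and the pot edge at (286,217). I'll correct by about 1 mm each way, lower and release.

Emit:
jog_arm(
  commands=[
    {"translation": [-1, 0.5, -20], "twist": 0},
    {"translation": [0, 0, -15], "twist": 0},
    {"translation": [0, 0, -8], "twist": 0},
    {"translation": [0, 0, -4], "twist": 0},
    {"translation": [0, 0, -3], "twist": 0},
    {"translation": [0, 0, -1], "twist": 0},
    {"translation": [0, 0, 0], "twist": 0},
    {"translation": [0, 0, 0], "twist": 0},
  ],
)

```text
time: 22.55
ee_pos: [0.5649, -0.2076, 0.032]
eef_rot: [0.705, 0.049, -0.049, -0.705]
ft_force: [0.5, -0.5, -0.1]
width: 0.0369
```

Emit:
jog_arm(
  commands=[
    {"translation": [0, 0, 0], "twist": 0},
    {"translation": [0, 0, 0], "twist": 0},
    {"translation": [0, 0, 0], "twist": 0},
    {"translation": [0, 0, 0], "twist": 0},
    {"translation": [0, 0, 0], "twist": 0},
    {"translation": [0, 0, 0], "twist": 0},
    {"translation": [0, 0, 0], "twist": 0},
    {"translation": [0, 0, 0], "twist": 0},
  ],
  grip=0,
)

```text
time: 23.35
ee_pos: [0.5646, -0.2076, 0.0316]
eef_rot: [-0.705, -0.049, 0.049, 0.705]
ft_force: [0.6, -0.6, 1.1]
width: 0.0856
```

Emit:
jog_arm(
  commands=[
    {"translation": [0, 0, 20], "twist": 0},
    {"translation": [0, 0, 40], "twist": 0},
    {"translation": [0, 0, 40], "twist": 0},
    {"translation": [0, 0, 30], "twist": 0},
    {"translation": [0, 48, 0], "twist": -0.034},
    {"translation": [0, 48, 0], "twist": -0.034},
    {"translation": [0, 48, 0], "twist": -0.034},
    {"translation": [0, 48, 0], "twist": -0.034},
    {"translation": [0, 48, 0], "twist": -0.034},
    {"translation": [0, 48, 0], "twist": -0.034},
    {"translation": [1, 48, 0], "twist": -0.034},
    {"translation": [1, 48, 0], "twist": -0.034},
    {"translation": [1, 48, 0], "twist": -0.034},
    {"translation": [1, 48, 0], "twist": -0.034},
    {"translation": [0, 0, 0], "twist": 0},
    {"translation": [0, 0, 0], "twist": 0},
    {"translation": [0, 0, 0], "twist": 0},
  ],
)

```text
time: 25.05
ee_pos: [0.569, 0.2712, 0.1614]
eef_rot: [0.704, -0.071, 0.071, -0.703]
ft_force: [0.7, -0.1, 0.4]
width: 0.0867
```

```bash
python3 - <<'E'
from bench import *
import cv2
c=camera("wrist");im=c["img"];cv2.imwrite("pics/w13.png",cv2.resize(im[80:280,190:380],None,fx=3,fy=3)[:,:,::-1])
c=camera("scene");cv2.imwrite("pics/s13.png",cv2.resize(c["img"][120:300,120:370],None,fx=2,fy=2)[:,:,::-1])
E
python3 chk.py 286.5 218.5 .094
```

```text
tcp [0.5692 0.2708 0.1616] yaw -0.203 t 25.2
[286.5, 218.5, 0.094] world [570.4 271.8  94. ] jaw 1.0 row 1.2
```

View pics/w13.png

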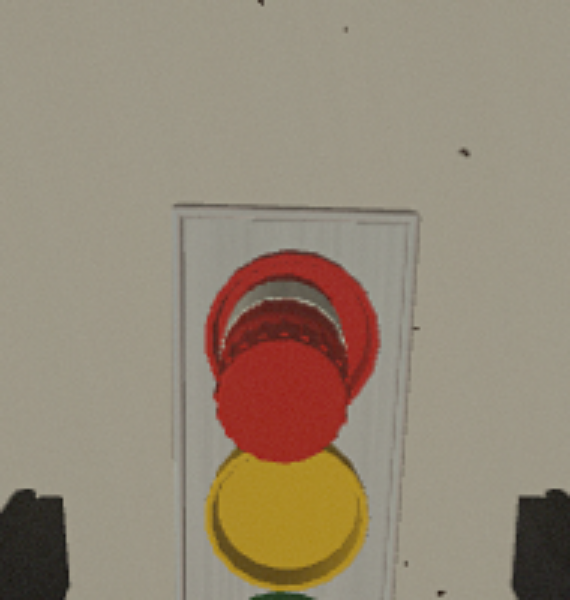

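View pics/s13.png

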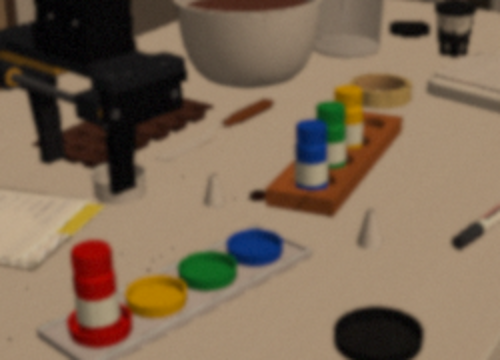

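Red's cap is at (284,213), about 4 mm ahead of the TCP along the row. Three pots stand in the block. Picking red.

Emit:
jog_arm(
  commands=[
    {"translation": [1, 3, -30], "twist": 0},
    {"translation": [0, 0, -35], "twist": 0},
    {"translation": [0, 0, -30], "twist": 0},
    {"translation": [0, 0, -20], "twist": 0},
    {"translation": [0, 0, -14], "twist": 0},
    {"translation": [0, 0, 0], "twist": 0},
    {"translation": [0, 0, 0], "twist": 0},
  ],
)

```text
time: 25.9
ee_pos: [0.5701, 0.2754, 0.0335]
eef_rot: [-0.703, 0.071, -0.071, 0.704]
ft_force: [-0.2, 1.1, 0.4]
width: 0.0872
```

Emit:
jog_arm(
  commands=[
    {"translation": [0, 0, 0], "twist": 0},
    {"translation": [0, 0, 0], "twist": 0},
    {"translation": [0, 0, 0], "twist": 0},
    {"translation": [0, 0, 0], "twist": 0},
    {"translation": [0, 0, 0], "twist": 0},
    {"translation": [0, 0, 0], "twist": 0},
    {"translation": [0, 0, 0], "twist": 0},
    {"translation": [0, 0, 0], "twist": 0},
    {"translation": [0, 0, 0], "twist": 0},
    {"translation": [0, 0, 0], "twist": 0},
  ],
  grip=1,
)

```text
time: 26.9
ee_pos: [0.5695, 0.2755, 0.0326]
eef_rot: [0.704, -0.071, 0.071, -0.704]
ft_force: [-0.0, 0.5, 1.0]
width: 0.0374
```

Emit:
jog_arm(
  commands=[
    {"translation": [0, 0, 10], "twist": 0},
    {"translation": [0, 0, 20], "twist": 0},
    {"translation": [0, 0, 30], "twist": 0},
    {"translation": [0, 0, 35], "twist": 0},
    {"translation": [0, 0, 25], "twist": 0},
    {"translation": [0, 0, 10], "twist": 0},
    {"translation": [0, 0, 0], "twist": 0},
    {"translation": [0, 0, 0], "twist": 0},
  ],
)

```text
time: 27.7
ee_pos: [0.5692, 0.275, 0.1613]
eef_rot: [0.704, -0.071, 0.071, -0.703]
ft_force: [-0.3, 0.0, -3.0]
width: 0.0371
```

```bash
python3 - <<'E'
from bench import *
import cv2
c=camera("wrist");im=c["img"];cv2.imwrite("pics/w14.png",cv2.resize(im[130:270,200:370],None,fx=4,fy=4)[:,:,::-1])
s=read_state();print(s["ee_pos"],s["width"])
E
```

```text
[0.56896118 0.27487093 0.1608712 ] 0.03764570672366848
```

View pics/w14.png

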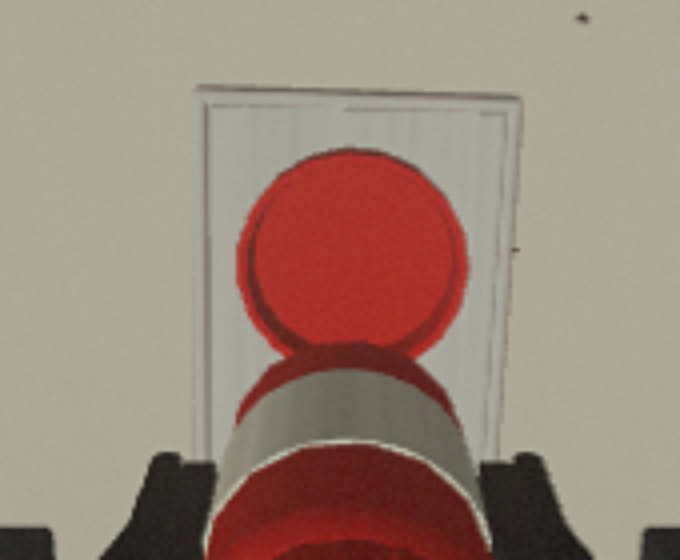

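Red is held upright, edge at (287,215), on the TCP. Moving to pocket -99.

Emit:
jog_arm(
  commands=[
    {"translation": [0, -46, 0], "twist": 0.03},
    {"translation": [0, -46, 0], "twist": 0.03},
    {"translation": [0, -46, 0], "twist": 0.03},
    {"translation": [0, -46, 0], "twist": 0.03},
    {"translation": [0, -46, 0], "twist": 0.03},
    {"translation": [0, -46, 0], "twist": 0.03},
    {"translation": [0, -46, 0], "twist": 0.03},
    {"translation": [1, -46, 0], "twist": 0.03},
    {"translation": [1, -46, 0], "twist": 0.03},
    {"translation": [1, -46, 0], "twist": 0.03},
    {"translation": [1, -46, 0], "twist": 0.02},
    {"translation": [0, -43, 0], "twist": 0.02},
    {"translation": [0, 0, -30], "twist": 0},
    {"translation": [0, 0, -30], "twist": 0},
    {"translation": [0, 0, -20], "twist": 0},
    {"translation": [0, 0, 0], "twist": 0},
    {"translation": [0, 0, 0], "twist": 0},
    {"translation": [0, 0, 0], "twist": 0},
  ],
)

```text
time: 29.55
ee_pos: [0.5742, -0.2736, 0.0837]
eef_rot: [0.706, 0.05, -0.049, -0.705]
ft_force: [0.0, -0.1, -0.9]
width: 0.0374
```

```bash
python3 - <<'E'
from bench import *
import cv2
c=camera("wrist");im=c["img"];cv2.imwrite("pics/w15.png",cv2.resize(im[100:280,190:380],None,fx=3,fy=3)[:,:,::-1])
E
python3 chk.py 285 189 .022
```

```text
tcp [ 0.5743 -0.2737  0.0838] yaw 0.139 t 29.65
[285.0, 189.0, 0.022] world [ 570.2 -247.6   22. ] jaw -0.4 row 26.4
```

View pics/w15.png

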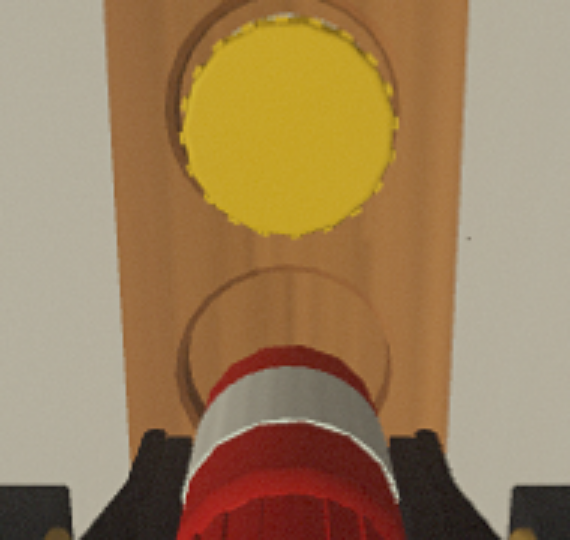

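The pocket edge at (286,189) and the pot edge at (286,215) line up within 1 mm. Lower, release and retreat upward.

Emit:
jog_arm(
  commands=[
    {"translation": [0, -0.5, -20], "twist": 0},
    {"translation": [0, 0, -15], "twist": 0},
    {"translation": [0, 0, -8], "twist": 0},
    {"translation": [0, 0, -4], "twist": 0},
    {"translation": [0, 0, -3], "twist": 0},
    {"translation": [0, 0, -1], "twist": 0},
    {"translation": [0, 0, 0], "twist": 0},
    {"translation": [0, 0, 0], "twist": 0},
  ],
)

```text
time: 30.45
ee_pos: [0.5739, -0.2741, 0.032]
eef_rot: [0.706, 0.049, -0.049, -0.705]
ft_force: [0.3, -0.5, -1.3]
width: 0.0372
```

Emit:
jog_arm(
  commands=[
    {"translation": [0, 0, 0], "twist": 0},
    {"translation": [0, 0, 0], "twist": 0},
    {"translation": [0, 0, 0], "twist": 0},
    {"translation": [0, 0, 0], "twist": 0},
    {"translation": [0, 0, 0], "twist": 0},
    {"translation": [0, 0, 0], "twist": 0},
    {"translation": [0, 0, 0], "twist": 0},
    {"translation": [0, 0, 0], "twist": 0},
    {"translation": [0, 0, 20], "twist": 0},
    {"translation": [0, 0, 40], "twist": 0},
    {"translation": [0, 0, 40], "twist": 0},
    {"translation": [0, 0, 40], "twist": 0},
    {"translation": [0, 0, 40], "twist": 0},
    {"translation": [-30, -30, 20], "twist": 0},
    {"translation": [-30, -30, 0], "twist": 0},
    {"translation": [-20, -20, 0], "twist": 0},
    {"translation": [0, 0, 0], "twist": 0},
    {"translation": [0, 0, 0], "twist": 0},
    {"translation": [0, 0, 0], "twist": 0},
    {"translation": [0, 0, 0], "twist": 0},
  ],
  grip=0,
)

```text
time: 32.45
ee_pos: [0.4945, -0.3527, 0.2315]
eef_rot: [-0.705, -0.05, 0.05, 0.706]
ft_force: [-0.3, -0.2, -0.1]
width: 0.087
```

```bash
python3 - <<'E'
from bench import *
import cv2
c=camera("wrist");im=c["img"];cv2.imwrite("pics/w16.png",im[:,:,::-1])
c=camera("scene");cv2.imwrite("pics/s16.png",cv2.resize(c["img"][140:300,220:400],None,fx=4,fy=3.75)[:,:,::-1])
c=camera("top");cv2.imwrite("pics/t16.png",cv2.resize(c["img"][150:260,260:440],None,fx=4,fy=4)[:,:,::-1])
E
```

```text
(no output)
```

View pics/w16.png

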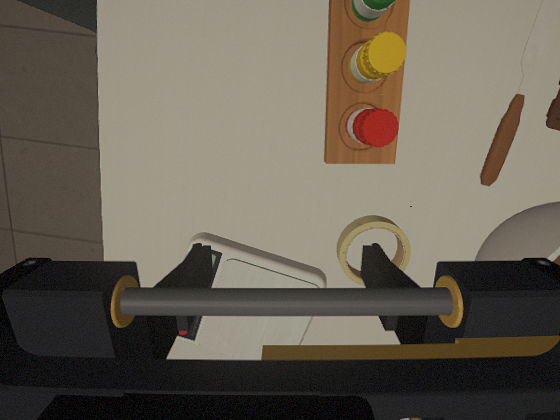

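View pics/s16.png

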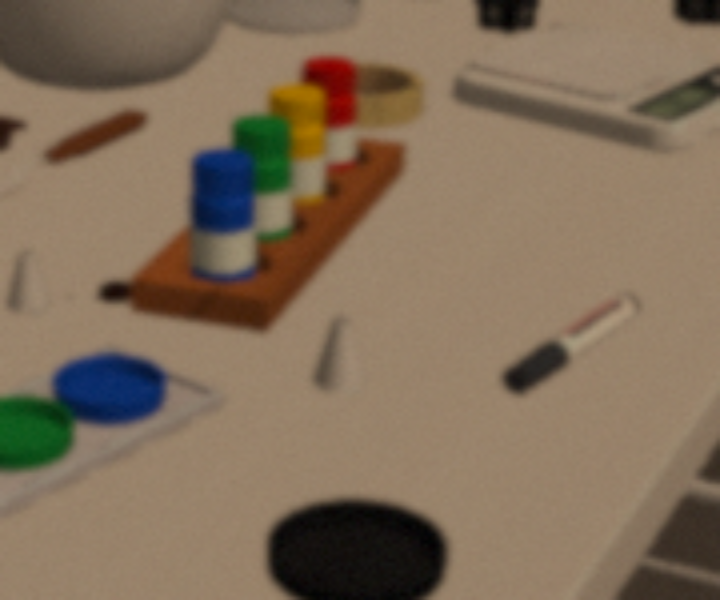

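View pics/t16.png

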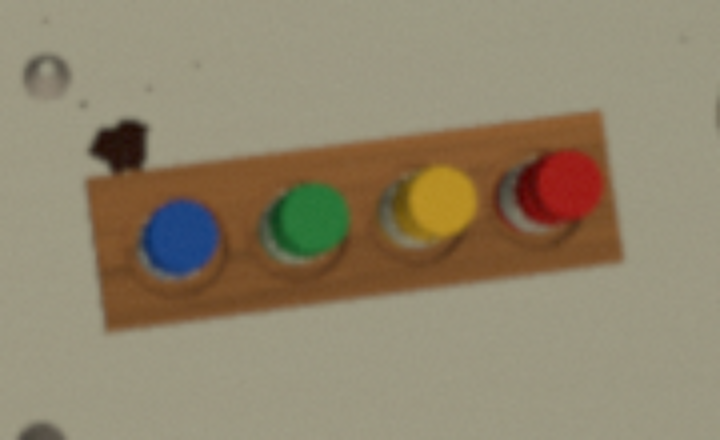

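All four pots stand upright in the pockets, in the order blue, green, yellow, red from the left. In the top view the caps are at crop (181,237), (311,220), (441,202) and (566,185). Checking them in the block frame.

```bash
python3 - <<'E'
from bench import *
from h import *
c=camera("top");uv=[[(u+.5)/4-.5+260,(v+.5)/4-.5+150] for u,v in((181,237),(311,220),(441,202),(563,186))]
P=plane(c,uv,.093)[:,:2]*1000-[560.5,-176.7]
t=.14;X=np.array([np.cos(t),np.sin(t)]);Y=np.array([-np.sin(t),np.cos(t)])
print(np.c_[P@X,P@Y].round(1))
s=read_state();print(s["time"],s["ft_force"],np.abs(s["joint_vel"]).max())
E
```

```text
[[ -1.9 101.9]
 [ -2.   36.3]
 [ -1.6 -30. ]
 [ -1.7 -93.1]]
32.65 [-0.74956075  0.48664653  0.06245609] 0.004085828481142123
```

Caps lie within 6 mm of the pocket centres, inside the 12 mm limit. The heights look seated in the views, and the robot is clear. Handing in.

```bash
python3 -c "
from bench import *
print(close_job())"
```

```text
the job is handed in; nothing more can be done
None
```

I moved the four pots into the block in reverse order: from the left they now stand blue, green, yellow, red. Each was gripped front and back by the body, and all stayed upright on the way. I handed the job in at about 32.7 s; no verdict is reported.

- **Position:** my last top-view check put every cap about 2 mm off the block's centre line. Along the row, blue, green and yellow were about 3 mm off their pocket centres, against a limit of 12 mm. Red read about 6 mm off, with its cap partly hiding the body. All four offsets run the same way, so part of this is probably calibration.
- **Upright and seated:** all four look upright and seated in the pockets in the scene, top and wrist pictures. I did not measure their heights or lean directly.
- **Robot:** the arm ended clear of everything, gripper open and force near zero.
- **What disagreed:** the first automatic circle fits for the green and blue caps were wrong, and one block outline merged with a chocolate smear. I replaced or discarded these. One move call was refused for a missing value, and nothing moved.

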